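# Clip the microplate shaker's spindle

## Task

The microplate shaker is being put back together: take the orange fork tool from its rest and use it to slide the loose E-clip across the drive head and push it sideways into the spindle's groove until it snaps fully home around the spindle. Push steadily and no harder than it needs, touch the clip only with the tool, and leave the other things on the bench where they are. Then lay the tool back in its rest.

Things in the scene. Friction and masses are not known exactly. Their poses are not given: they have to be found in the camera images.
- spindle (a point): On the axis of the shaker's upright steel spindle, 2 mm above the drive head's face, z up. The head is a level aluminium disc, 160 mm wide, face 104 mm above the bench. The groove begins at the face: core 18 mm wide, 5.6 mm high; above it the spindle is 26 mm wide, 11 mm high.
- shaker: White housing, fixed, 200 x 200 x 68 mm, origin on the bench under its middle, -x its front; the clip lies to its +y side. With its drive unlocked the head floats in its orbit, spindle and all: a sideways push of 2 to 3 N slides it along by an unknown 4 to 19 mm to a firm stop; only then does the clip go on. It stays where left, within 10 mm of the middle each way.
- clip_mid (a point): Centre of the bore of the dark steel E-clip, half-way through its 4 mm thickness. It lies flat on the head's face. x points out of its open mouth, roughly to the spindle; y across, z up. The arms reach 10 mm ahead of this point and are 35 mm wide overall. Home, this point is on the spindle's axis and the clip's back meets solid metal.
- clip_back (a point): Middle of the clip's straight back edge, 30 mm long, 18 mm behind the bore's centre; axes as for the clip. Pushed here squarely onto the core, the sprung arms spread at about 5 to 12 N, then snap shut: the clip jumps the last 2 to 4 mm home and the force on the tool falls away. Above 18 N between tool and clip it would bend.
- tool_grip (a point): Centre of the fork tool's orange handle, on its axis; x along the tool to the fork, y across, z up. Handle 115 mm long (65 mm behind, 50 mm ahead of this point), 22 mm wide, 24 mm high, then a 10 x 5 mm steel shank. About 110 g. At the start it lies level in its rest, this point 46 mm above the bench.
- fork_face (a point): Middle of the fork's flat pushing face, on the tool's axis, 135 mm ahead of the handle's centre; axes as for the handle. Flat steel blade, 5 mm thick (2.5 mm below the axis), 49 mm wide; two prongs, 38 mm apart and opening outwards, reach 9 mm ahead of the face and go round the clip's back.
- rest_seat (a point): Where the handle's centre lies in the rest, 46 mm above the bench; x along the tool to the fork as at the start, z up. Fixed grey rest: 8 mm base plate, two cradles 8 mm thick, 55 mm behind and 40 mm ahead of this point, each with a slot 27 mm wide, open and flared upwards, floor 34 mm and tips 58 mm above the bench.
- plate_tray: Bystander, not to be disturbed: the shaker's aluminium plate tray, taken off, 145 x 125 x 26 mm, on rubber feet. Origin at the centre of its underside.
- microplate: Bystander, not to be disturbed: clear 96-well plate with pink wells, 128 x 86 x 15 mm. Origin at the centre of its underside.
- tip_box: Bystander, not to be disturbed: pipette tip box, blue with an amber lid, 122 x 84 x 73 mm. Origin at the centre of its underside.
- tube_rack: Bystander, not to be disturbed: pink tube rack, 200 x 65 x 51 mm. Origin at the centre of its underside.
- reagent_a: Bystander, not to be disturbed: white reagent jar with red cap, 64 mm wide, 105 mm high. Origin at the centre of its underside.
- reagent_b: Bystander, not to be disturbed: amber reagent jar with red cap, 64 mm wide, 105 mm high. Origin at the centre of its underside.
- screw_dish: Bystander, not to be disturbed: small steel dish with screws, 72 mm wide, 16 mm high. Origin at the centre of its underside.
- hex_driver: Bystander, not to be disturbed: screwdriver with blue handle lying on the bench. Origin at the centre of its underside.
Not all that is in view belongs to the job. What is shaped like the part that bears rest_seat but green is not meant.

How it is judged:
On the way, in this order (a step that is already met when the one before it is completed fails the run):
1. the fork tool has been lifted out of its rest (height (world z) of tool_grip above 0.075 m and contact force between the fingers and fork_tool above 1 N), for 0.2 s.
2. the fork pushes on the back of the clip (contact force between fork_tool and clip above 1 N), for 0.01 s.
3. the clip has snapped home round the spindle's groove (horizontal distance between clip_mid and spindle below 0.002 m and z of clip_mid in the frame of spindle between -0.0015 and 0.0015 m), for 0.2 s.
At the end, for the whole second after the job is handed in: The clip's bore centre is within 2 mm of the spindle's axis and 1.5 mm of its height on the face; the tool lies released, still, in its rest (either way round): handle centre within 16 mm along, 6 mm across, 4 mm in height of the seat, within 0.12 rad of its direction (all of step 3 and x of tool_grip in the frame of rest_seat between -0.016 and 0.016 m and y of tool_grip in the frame of rest_seat between -0.006 and 0.006 m and z of tool_grip in the frame of rest_seat between -0.004 and 0.004 m and angle between the x axis of tool_grip and the x axis of rest_seat, either way round below 0.12 rad and linear speed of each of fork_tool, clip below 0.02 m/s); the robot touches nothing.
It fails at once if the tool presses on the clip with more than 18 N (contact force between fork_tool and clip above 18 N).
It fails at once if the tool presses on the shaker or its head with more than 20 N (contact force between fork_tool and shaker above 20 N).
It fails at once if the robot itself touches the clip (contact force between any of the fingers, the arm and clip above 0.3 N).
It fails at once if another thing on the bench is moved by more than 20 mm (distance of any of plate_tray, microplate, tip_box, tube_rack, reagent_a, reagent_b, screw_dish, hex_driver from where it was at the start of the episode above 0.02 m).
It also fails if it takes over 64 s, if anything falls off the work surface, if the arm or the gripper's body presses on something with over 40 N, if the wrist force passes 120 N, or if a joint passes its speed limit or range.

## Robot

A 7-joint arm with a two-finger parallel gripper is mounted at the origin on the work surface. World frame = base frame: x ahead of the robot, y to its left, z up, the work surface at z = 0. Lengths are in m, angles in rad, forces in N, time in s.
With the tool pointing down it reaches from about 0.4 to 0.85 m from the base axis. Payload 10.4 kg.
Tool frame: the origin (TCP) lies at the centre of the arm's flange, where the gripper is bolted on; the fingertips stand 182 mm ahead of it and the grasp point (between the pads) lies 164 mm ahead of it; z points along the fingers, y is the line along which they close (so a half turn about z gives the same grasp; the last joint's range is limited). The gripper opens to 87 mm and grips with 3 to 60 N. Pads are 19 mm wide; open, the fingers measure 117 mm over their backs; the gripper's body (75 mm by 190 mm) begins 51 mm behind the grasp point.
Start: joints at [-1.211, 0.332, -0.065, 1.46, 0.022, 1.35, -0.088], TCP at [0.233, 0.58, 0.405] pointing down, gripper open.
Joint ranges: [-2.6, 2.6], [-0.5, 2.12], [-1.47, 1.34], [0.16, 2.42], [-1.27, 4.41], [0.06, 2.06], [-2.6, 2.6]. Speed limits (rad/s): [2.22, 2.22, 2.79, 2.79, 3.14, 3.14, 3.14].

## Interface

Orientations are given as a unit quaternion [x, y, z, w].
In Python, from bench import r, eyes, job gives the robot as it stands. The module is installed in compiled form; this text tells all that it offers.
- The arm moves only by the shell command python3 -m inch 'ROWS' [OPENING] [FORCE]. ROWS is JSON, a list of rows, each a list of 6 numbers: the shift along the tool's x, y, z normalised to -1 to 1, where 1 is 4 cm, then the turn, a rotation vector about the tool's x, y, z normalised to -1 to 1, where 1 is 0.12 rad. In form: [[x, y, z, wx, wy, wz], ...]. A call has exactly 5 rows; each row shifts and turns the commanded pose from where the row before left it, along the tool's axes as they then stand; what a row does not reach is not made up. A row lasts 1/12 s, in which the tool goes at most 41.7 mm and 7.16 degrees, less where a joint would pass 70% of its speed; a pose out of reach is approached as far as the arm can. A call with a number of a shift or a turn outside -1 to 1 is refused whole. A call with a gripper value outside its range is refused whole. OPENING is the gripper command: -1 is shut, 1 is fully open, values between are in proportion, set as the call begins (- or left out, the last holds). The fingers move at their own pace and stop on an object; FORCE is the grip in N (left out, the last holds). Time passes only in rows, so rows that do not move let the fingers close, or fill a call up. It gives the time, the measured TCP pose, the force, the opening and the grip force at its end, in the units of the state.
- r.read_state(): the state, without advancing time (a new reading comes with each control period).
- eyes.camera(name): name is "scene" or "top"; returns a dict with "pixels" (480x640x3 uint8, red, green, blue), "fx", "fy", "cx", "cy" (pixels), "extrinsics" (4x4, takes a point from camera to world coordinates). Camera axes: x right, y down, z forward; pixel columns grow to the right and rows downward; lengths in m; the calibration is good to about 2 mm. A picture is of the moment at which its call begins. There is no depth.
- job.close_job(): hands the job in; it is judged then, once.
The state is a dict: "time": time; "joint_positions": joint angles; "joint_vel": joint speeds; "joint_torque": joint torques, N m; "ee_pos": TCP position; "eef_rot": TCP orientation; "ft_force": force on the tool from outside, world axes, zero at the start; "torque": the same for the moment, N m; "width": finger opening in m; "grip_force": force on a finger pad.
Only numpy, scipy, OpenCV 4.12 (cv2) and the standard library are available. Lean on these libraries where they do the work, as an engineer would, in place of code of your own. Each camera call takes 0.05 s, during which the arm holds its last target. There are 200 camera calls.

## Working session

There is one attempt and no reset: what is moved stays moved. The work goes in short steps, Python scripts to look and compute and a shell command to move; the robot and the scene stay as the last step left them, time stands still between calls to the robot, and variables do not carry over. Pictures are saved under pics/ and viewed, at most 10 in all, crops included, and the job is handed in when it is done.

```bash
mkdir -p pics
python3 - <<'E'
from bench import r,eyes,job
import cv2,numpy as np
for n in("scene","top"):
    c=eyes.camera(n);cv2.imwrite(f"pics/{n}0.png",c["pixels"][:,:,::-1]);print(n,c["fx"],c["fy"],c["cx"],c["cy"],np.round(c["extrinsics"],4).tolist())
s=r.read_state();print(s["time"],s["ee_pos"],s["eef_rot"],s["width"],s["ft_force"])
E
```

```text
scene 468.0623726615241 468.0623726615241 316.7176380817716 234.0967751789406 [[-0.8868, 0.3466, -0.3056, 0.8644], [0.4621, 0.6579, -0.5947, 0.6514], [-0.0052, -0.6686, -0.7436, 0.9269], [0.0, 0.0, 0.0, 1.0]]
top 615.9141421045372 615.9141421045372 320.9884089246973 230.99407284481754 [[-0.0569, -0.9761, 0.2096, 0.222], [-0.9984, 0.0548, -0.0156, 0.0063], [0.0037, -0.2102, -0.9777, 1.4247], [0.0, 0.0, 0.0, 1.0]]
0.1 [0.23341581 0.57965188 0.40404682] [ 1.90232705e-01  9.81738832e-01 -6.13576278e-04 -8.88715475e-05] 0.08752842742841538 [0.19342443 0.84512123 0.27643933]
```

View pics/top0.png

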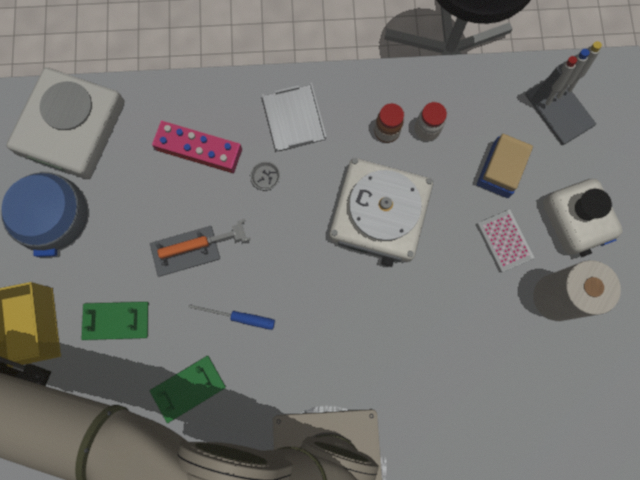

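View pics/scene0.png

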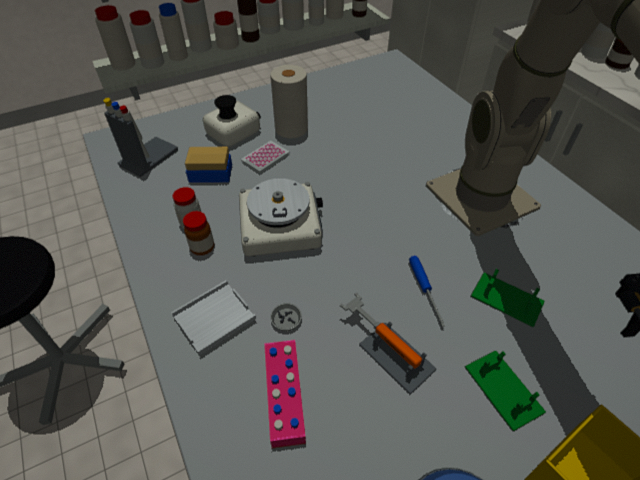

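Top view: orange handle is at (184,247), fork at (240,231), clip at (364,198) with its mouth toward the spindle at (386,203). Tool and clip both point to about world -y. Now I'll measure them.

```bash
cat > h.py <<'E'
import numpy as np,cv2
from bench import r,eyes,job
def ray(c,uv,z):
    uv=np.atleast_2d(uv).astype(float);E=np.array(c["extrinsics"])
    d=np.c_[(uv[:,0]-c["cx"])/c["fx"],(uv[:,1]-c["cy"])/c["fy"],np.ones(len(uv))]@E[:3,:3].T
    o=E[:3,3];return (o+d*((z-o[2])/d[:,2])[:,None])[:,:2]
def orange(c):
    h=cv2.cvtColor(c["pixels"],cv2.COLOR_RGB2HSV)
    m=cv2.inRange(h,(4,170,120),(14,255,255));n,l,s,_=cv2.connectedComponentsWithStats(m)
    i=1+np.argmax(s[1:,4]);v,u=np.nonzero(l==i);return np.c_[u,v]
def axis(p):
    p=p.astype(np.float32);m=p.mean(0);w,V=np.linalg.eigh(np.cov((p-m).T));d=V[:,1];t=(p-m)@d
    n=(p-m)@V[:,0];return m+d*(t.max()+t.min())/2+V[:,0]*(n.max()+n.min())/2,np.arctan2(d[1],d[0]),np.ptp(t),np.ptp(n)
E
python3 - <<'E'
from h import *
for n in("top","scene"):
    c=eyes.camera(n);p=orange(c);print(n,len(p),[np.round(x,4) for x in axis(ray(c,p,.056))])
    x,y,w,h=(330,155,110,110) if n=="top" else (235,170,95,85)
    im=cv2.resize(c["pixels"][y:y+h,x:x+w,::-1],None,fx=6,fy=6,interpolation=cv2.INTER_CUBIC);cv2.imwrite(f"pics/{n}1.png",im[:600])
im=eyes.camera("top")["pixels"][200:290,140:260,::-1];cv2.imwrite("pics/tool1.png",cv2.resize(im,None,fx=6,fy=6,interpolation=cv2.INTER_CUBIC))
E
```

```text
top 146 [array([0.4985, 0.2931]), np.float64(1.8127), np.float64(0.0911), np.float64(0.0173)]
scene 439 [array([0.4966, 0.3005]), np.float64(1.8019), np.float64(0.1115), np.float64(0.0192)]
```

View pics/top1.png

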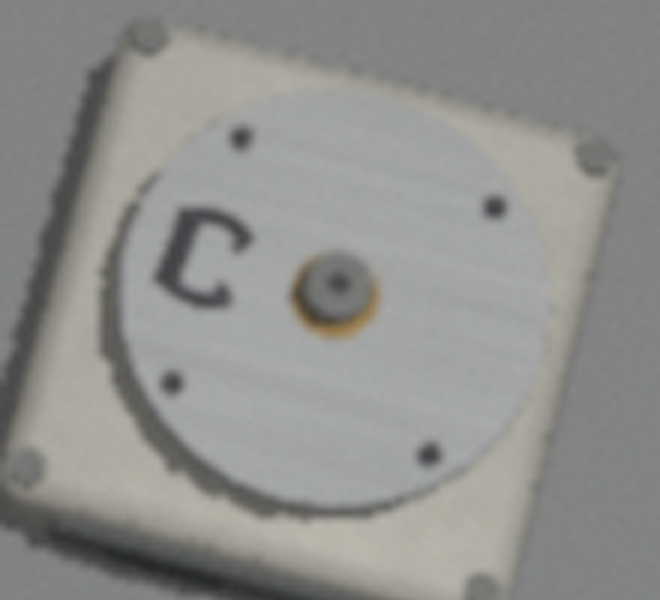

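View pics/scene1.png

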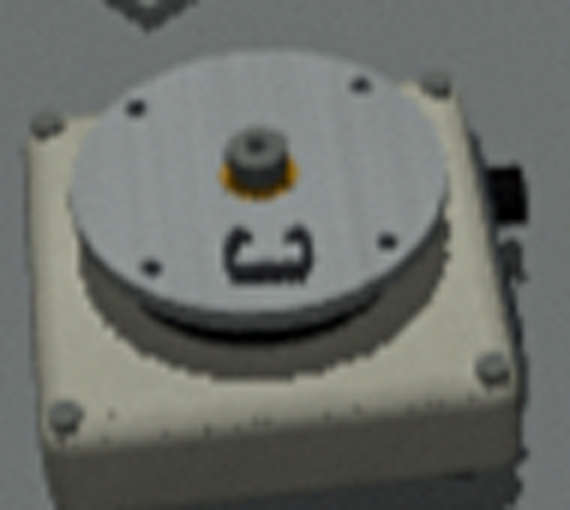

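View pics/tool1.png

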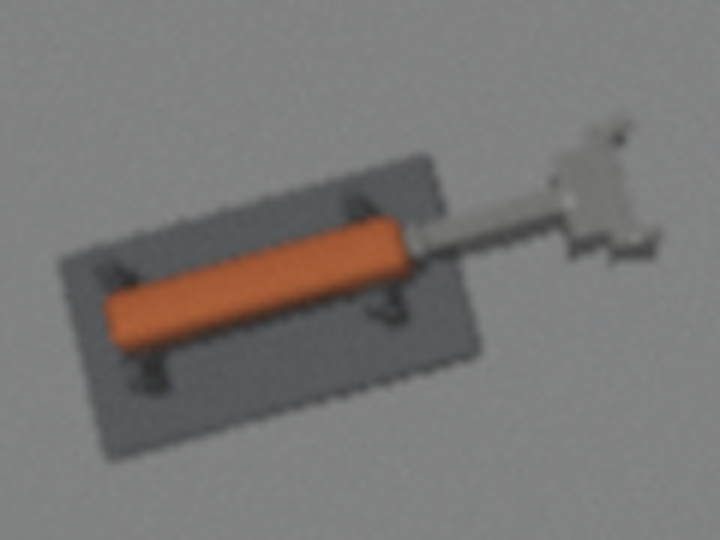

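Top crop (6x from (330,155)): the spindle cap is at (338,284) and the clip's back edge runs (178,207)–(155,282), with its mouth facing the spindle. Scene crop (6x from (235,170)): spindle cap at (256,143), clip around (268,255). Tool crop (6x from (140,200)): handle corners are about (105,300), (120,352), (412,265), (398,220).

```bash
cat >> h.py <<'E'
from scipy.spatial.transform import Rotation as R
def clip(c,n):
    x,y,w,h=(345,180,32,35) if n=="top" else (266,203,26,20)
    g=cv2.resize(cv2.cvtColor(c["pixels"],cv2.COLOR_RGB2GRAY)[y:y+h,x:x+w],None,fx=6,fy=6,interpolation=cv2.INTER_CUBIC)
    k=cv2.connectedComponentsWithStats((g<g.min()*.5+np.median(g)*.5).astype(np.uint8));i=1+np.argmax(k[2][1:,4])
    v,u=np.nonzero(k[1]==i);return (np.c_[u,v]+.5)/6-.5+[x,y]
def plan(target_tcp,dyaw,n):
    "rows (tool units) reaching tcp with dyaw about world z in n rows"
    s=r.read_state();q=R.from_quat(s["eef_rot"]);D=(np.array(target_tcp)-s["ee_pos"])/n
    for k in range(n):
        m=(R.from_rotvec([0,0,dyaw*k/n])*q).as_matrix();print(np.round(np.r_[m.T@D/.04,0,0,-dyaw/n/.12],2).tolist())
E
python3 - <<'E'
from h import *
cr=lambda p,o:(np.array(p)+.5)/6-.5+np.array(o)
C={n:eyes.camera(n) for n in("top","scene")}
print("spindle",ray(C["top"],cr([338,284],(330,155)),.1206),ray(C["scene"],cr([256,143],(235,170)),.1206))
for n in C:
    p=clip(C[n],n);w=ray(C[n],p,.108 if n=="top" else .107);ctr,sz,a=cv2.minAreaRect((w*1000).astype(np.float32));print(n,len(p),np.round(ctr,1),np.round(sz,1),a, np.round(cv2.boxPoints((ctr,sz,a)),1).tolist())
print("backcorn top",ray(C["top"],cr([[178,207],[155,282]],(330,155)),.108))
h=ray(C["top"],cr([[105,300],[120,352],[412,265],[398,220]],(140,200)),.058);print("handle",h.mean(0),np.linalg.norm(h[0]-h[3]))
tip=ray(C["top"],cr([[625,125],[652,247]],(140,200)),.0485);print("tips",tip,tip.mean(0),np.linalg.norm(tip[0]-tip[1]))
E
```

```text
spindle [[ 0.55859649 -0.16013925]] [[ 0.55734355 -0.16176318]]
top 3521 [ 575. -113.] [28.5 37. ] 66.31529998779297 [[552.2999877929688, -118.5999984741211], [586.2000122070312, -133.5], [597.7000122070312, -107.30000305175781], [563.7999877929688, -92.5]]
scene 2570 [ 575.3 -111.9] [31.7 35.8] 64.89253997802734 [[552.4000244140625, -118.5999984741211], [584.7999877929688, -133.8000030517578], [598.2999877929688, -105.0999984741211], [565.7999877929688, -89.9000015258789]]
backcorn top [[ 0.59450851 -0.10495205]
 [ 0.5663765  -0.09448765]]
handle [0.49576601 0.29775939] 0.11299065857999428
tips [[0.55172939 0.15970225]
 [0.50363858 0.15093177]] [0.52768398 0.15531701] 0.0488840218482184
```

```bash
python3 -c "
from h import *
plan([.496,.299,.29],-.957,15)"
```

```text
[-0.58, -0.27, 0.19, 0.0, 0.0, 0.53]
[-0.6, -0.23, 0.19, 0.0, 0.0, 0.53]
[-0.61, -0.19, 0.19, 0.0, 0.0, 0.53]
[-0.62, -0.16, 0.19, 0.0, 0.0, 0.53]
[-0.63, -0.12, 0.19, 0.0, 0.0, 0.53]
[-0.64, -0.07, 0.19, 0.0, 0.0, 0.53]
[-0.64, -0.03, 0.19, 0.0, 0.0, 0.53]
[-0.64, 0.01, 0.19, 0.0, 0.0, 0.53]
[-0.64, 0.05, 0.19, 0.0, 0.0, 0.53]
[-0.63, 0.09, 0.19, 0.0, 0.0, 0.53]
[-0.63, 0.13, 0.19, 0.0, 0.0, 0.53]
[-0.62, 0.17, 0.19, 0.0, 0.0, 0.53]
[-0.61, 0.21, 0.19, 0.0, 0.0, 0.53]
[-0.59, 0.25, 0.19, 0.0, 0.0, 0.53]
[-0.57, 0.28, 0.19, 0.0, 0.0, 0.53]
```

```bash
python3 -m inch '[[-0.58,-0.27,0.19,0,0,0.53],[-0.6,-0.23,0.19,0,0,0.53],[-0.61,-0.19,0.19,0,0,0.53],[-0.62,-0.16,0.19,0,0,0.53],[-0.63,-0.12,0.19,0,0,0.53]]' 1
python3 -m inch '[[-0.64,-0.07,0.19,0,0,0.53],[-0.64,-0.03,0.19,0,0,0.53],[-0.64,0.01,0.19,0,0,0.53],[-0.64,0.05,0.19,0,0,0.53],[-0.63,0.09,0.19,0,0,0.53]]'
python3 -m inch '[[-0.63,0.13,0.19,0,0,0.53],[-0.62,0.17,0.19,0,0,0.53],[-0.61,0.21,0.19,0,0,0.53],[-0.59,0.25,0.19,0,0,0.53],[-0.57,0.28,0.19,0,0,0.53]]'
python3 -c "
from h import *
s=r.read_state();print(R.from_quat(s['eef_rot']).as_matrix().round(3).tolist());a=R.from_quat(s['eef_rot']).as_matrix()[:,0];y=np.arctan2(a[1],a[0]);print(y);plan([.496,.299,.21],1.802-y,5)"
```

```text
time: 0.77
ee_pos: [0.3216, 0.4852, 0.3665]
eef_rot: [0.345, 0.939, 0.0, -0.0]
ft_force: [-0.6, -0.2, 0.3]
width: 0.0868
grip_force: 0.0
time: 1.18
ee_pos: [0.4104, 0.3916, 0.3283]
eef_rot: [0.49, 0.872, 0.0, 0.0]
ft_force: [0.3, 0.2, -0.6]
width: 0.0872
grip_force: 0.0
time: 1.6
ee_pos: [0.4984, 0.2982, 0.2902]
eef_rot: [0.622, 0.783, 0.0, 0.0]
ft_force: [0.4, 0.8, -0.7]
width: 0.087
grip_force: 0.0
[[-0.227, 0.974, 0.0], [0.974, 0.227, 0.0], [0.0, 0.0, -1.0]]
1.799708535523824
[0.01, -0.01, 0.4, 0.0, 0.0, -0.0]
[0.01, -0.01, 0.4, 0.0, 0.0, -0.0]
[0.01, -0.01, 0.4, 0.0, 0.0, -0.0]
[0.01, -0.01, 0.4, 0.0, 0.0, -0.0]
[0.01, -0.01, 0.4, 0.0, 0.0, -0.0]
```

```bash
python3 -m inch '[[0.01,-0.01,0.4,0,0,0],[0.01,-0.01,0.4,0,0,0],[0.01,-0.01,0.4,0,0,0],[0.01,-0.01,0.4,0,0,0],[0.01,-0.01,0.4,0,0,0]]'
python3 -m inch '[[0,0,0,0,0,0],[0,0,0,0,0,0],[0,0,0,0,0,0],[0,0,0,0,0,0],[0,0,0,0,0,0]]' -1 30
python3 -m inch '[[0,0,0,0,0,0],[0,0,0,0,0,0],[0,0,0,0,0,0],[0,0,0,0,0,0],[0,0,0,0,0,0]]'
python3 -m inch '[[0,0,0,0,0,0],[0,0,0,0,0,0],[0,0,0,0,0,0],[0,0,0,0,0,0],[0,0,0,0,0,0]]'
```

```text
time: 2.02
ee_pos: [0.4952, 0.3007, 0.2098]
eef_rot: [0.621, 0.784, 0.0, 0.0]
ft_force: [0.1, 0.7, -0.8]
width: 0.087
grip_force: 0.0
time: 2.43
ee_pos: [0.4952, 0.3016, 0.2118]
eef_rot: [0.62, 0.785, 0.001, 0.0]
ft_force: [0.8, -0.1, 0.8]
width: 0.0614
grip_force: 0.0
time: 2.85
ee_pos: [0.4947, 0.3015, 0.2108]
eef_rot: [0.62, 0.785, 0.0, -0.0]
ft_force: [0.4, 0.6, -0.6]
width: 0.0284
grip_force: 0.0
time: 3.27
ee_pos: [0.495, 0.3014, 0.2109]
eef_rot: [0.62, 0.785, 0.0, 0.0]
ft_force: [3.0, 0.6, -0.8]
width: 0.0218
grip_force: 30.0
```

```bash
python3 -m inch '[[0,0,-0.3,0,0,0],[0,0,-0.5,0,0,0],[0,0,-0.6,0,0,0],[0,0,-0.6,0,0,0],[0,0,-0.6,0,0,0]]'
python3 -m inch '[[0,0,0,0,0,0],[0,0,0,0,0,0],[0,0,0,0,0,0],[0,0,0,0,0,0],[0,0,0,0,0,0]]'
python3 - <<'E'
from h import *
s=r.read_state();a=R.from_quat(s['eef_rot']).as_matrix()[:,0];y=np.arctan2(a[1],a[0]);print(y)
C={n:eyes.camera(n) for n in("top","scene")}
for n in C: p=orange(C[n]);print(n,len(p),[np.round(x,4) for x in axis(ray(C[n],p,s['ee_pos'][2]-.164+.01))])
S=np.array([.558,-.161]);h=-1.92;d=np.array([np.cos(h),np.sin(h)])
g=S-d*(.135+.100);print(g);plan([*g,.31],(h+np.pi)-y,15)
cv2.imwrite("pics/lift.png",C["scene"]["pixels"][:,:,::-1])
E
```

```text
time: 3.68
ee_pos: [0.4942, 0.3013, 0.3154]
eef_rot: [0.62, 0.785, -0.001, -0.0]
ft_force: [0.1, 1.1, -1.7]
width: 0.0217
grip_force: 30.0
time: 4.1
ee_pos: [0.4944, 0.3013, 0.3135]
eef_rot: [0.62, 0.785, -0.001, -0.0]
ft_force: [0.1, 0.3, -1.3]
width: 0.022
grip_force: 30.0
1.804901489143172
top 93 [array([0.503 , 0.2597]), np.float64(1.6312), np.float64(0.0311), np.float64(0.018)]Traceback (most recent call last):
  File "<stdin>", line 4, in <module>
  File "h.py", line 10, in orange
    i=1+np.argmax(s[1:,4]);v,u=np.nonzero(l==i);return np.c_[u,v]
        ~~~~~~~~~^^^^^^^^^
    return _wrapfunc(a, 'argmax', axis=axis, out=out, **kwds)
    return bound(*args, **kwds)
ValueError: attempt to get argmax of an empty sequence
```

Run:
```python
from h import *
S=np.array([.558,-.161]);h=-1.92;d=np.array([np.cos(h),np.sin(h)])
g=S-d*(.137+.100);print(g);plan([*g,.31],(h+np.pi)-1.805,10)
```

```text
[0.63908947 0.06169598]
[-0.67, 0.21, 0.01, 0.0, 0.0, 0.49]
[-0.65, 0.25, 0.01, 0.0, 0.0, 0.49]
[-0.64, 0.29, 0.01, 0.0, 0.0, 0.49]
[-0.62, 0.33, 0.01, 0.0, 0.0, 0.49]
[-0.6, 0.36, 0.01, 0.0, 0.0, 0.49]
[-0.58, 0.4, 0.01, 0.0, 0.0, 0.49]
[-0.55, 0.43, 0.01, 0.0, 0.0, 0.49]
[-0.53, 0.46, 0.01, 0.0, 0.0, 0.49]
[-0.5, 0.49, 0.01, 0.0, 0.0, 0.49]
[-0.47, 0.52, 0.01, 0.0, 0.0, 0.49]
```

```bash
python3 -m inch '[[-0.67,0.21,0,0,0,0.49],[-0.65,0.25,0,0,0,0.49],[-0.64,0.29,0,0,0,0.49],[-0.62,0.33,0,0,0,0.49],[-0.6,0.36,0,0,0,0.49]]'
python3 -m inch '[[-0.58,0.4,0,0,0,0.49],[-0.55,0.43,0,0,0,0.49],[-0.53,0.46,0,0,0,0.49],[-0.5,0.49,0,0,0,0.49],[-0.47,0.52,0,0,0,0.49]]'
python3 -m inch '[[0,0,0,0,0,0],[0,0,0,0,0,0],[0,0,0,0,0,0],[0,0,0,0,0,0],[0,0,0,0,0,0]]'
python3 - <<'E'
from h import *
s=r.read_state();a=R.from_quat(s['eef_rot']).as_matrix();print(a.round(3).tolist(),np.arctan2(a[1,0],a[0,0]))
C={n:eyes.camera(n) for n in("top","scene")}
t=cv2.resize(C["top"]["pixels"][150:250,320:420,::-1],(400,400),interpolation=cv2.INTER_CUBIC)
q=cv2.resize(C["scene"]["pixels"][150:250,225:325,::-1],(400,400),interpolation=cv2.INTER_CUBIC)
cv2.imwrite("pics/pre.png",np.hstack([t,q]))
E
```

```text
time: 4.62
ee_pos: [0.5675, 0.1802, 0.3144]
eef_rot: [0.729, 0.685, -0.0, -0.0]
ft_force: [-0.3, 1.2, -1.2]
width: 0.0216
grip_force: 30.0
time: 5.03
ee_pos: [0.6397, 0.06, 0.3143]
eef_rot: [0.821, 0.57, -0.0, -0.0]
ft_force: [0.5, 0.1, -1.2]
width: 0.0221
grip_force: 30.0
time: 5.45
ee_pos: [0.6389, 0.0626, 0.3146]
eef_rot: [0.82, 0.573, 0.0, -0.0]
ft_force: [0.4, 0.6, -1.0]
width: 0.0216
grip_force: 30.0
[[0.344, 0.939, -0.0], [0.939, -0.344, 0.001], [0.001, -0.001, -1.0]] 1.2191099654542907
```

View pics/pre.png

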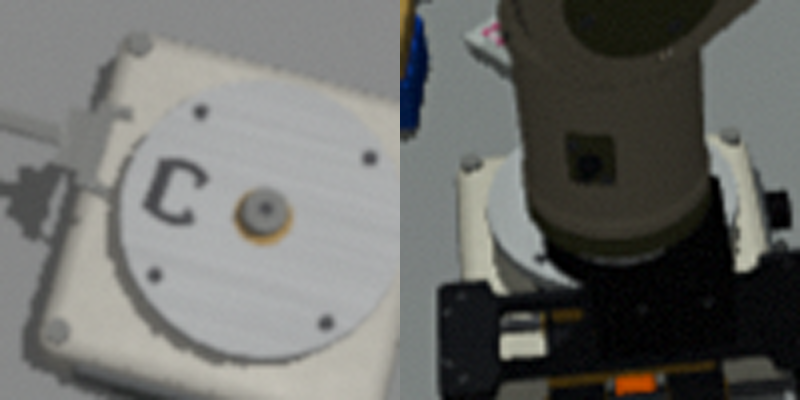

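Left half is the top view at 4x from (320,150). The fork's prong tips are near (128,115) and (112,198), squarely behind the clip, whose back runs (160,160)–(145,208). The scene view is blocked by the arm.

Run:
```python
from h import *
c=eyes.camera("top");s=r.read_state();a=R.from_quat(s['eef_rot']).as_matrix();d=-a[:2,0];n=np.array([-d[1],d[0]])
t=ray(c,(np.array([[129,115],[113,199]])+.5)/4-.5+[320,150],.1497);print(t,np.linalg.norm(t[0]-t[1]))
T=s["ee_pos"][:2];m=t.mean(0);print("tip mid rel TCP along,lat",(m-T)@d,(m-T)@n)
for nm,P in(("spindle",[.558,-.161]),("back",[.5803,-.0996])):P=np.array(P);print(nm,(P-T)@d,(P-T)@n)
p=clip(c,"top");w=ray(c,p,.108);print(np.round(cv2.minAreaRect((w*1000).astype(np.float32))[0],1))
```

```text
[[ 0.60752205 -0.08721621]
 [ 0.56124739 -0.07550403]] 0.04773383926205761
tip mid rel TCP along,lat 0.1533720982945853 -0.0017451061504026935
spindle 0.2372237427801555 0.0010051681210081903
back 0.1719001689479405 0.000722402646793241
[ 575.  -112.9]
```

```bash
python3 -m inch '[[0.15,0.05,0.1,0,0,0],[0,0,0.25,0,0,0],[0,0,0.3,0,0,0],[0,0,0.25,0,0,0],[0,0,0.15,0,0,0]]'
python3 -m inch '[[0,0,0,0,0,0],[0,0,0,0,0,0],[0,0,0,0,0,0],[0,0,0,0,0,0],[0,0,0,0,0,0]]'
python3 - <<'E'
from h import *
c=eyes.camera("top");s=r.read_state();print(s["ee_pos"],s["ft_force"])
cv2.imwrite("pics/low.png",cv2.resize(c["pixels"][165:225,335:405,::-1],None,fx=10,fy=10,interpolation=cv2.INTER_CUBIC))
E
```

```text
time: 6.02
ee_pos: [0.6425, 0.066, 0.2701]
eef_rot: [0.821, 0.572, -0.001, -0.001]
ft_force: [-0.7, -0.7, -2.1]
width: 0.0214
grip_force: 30.0
time: 6.43
ee_pos: [0.6434, 0.0661, 0.2733]
eef_rot: [0.821, 0.572, 0.0, 0.0]
ft_force: [0.1, 0.9, -1.9]
width: 0.0216
grip_force: 30.0
[0.64329938 0.06609619 0.27320701] [-0.15225371  0.39978351 -1.18728061]
```

View pics/low.png

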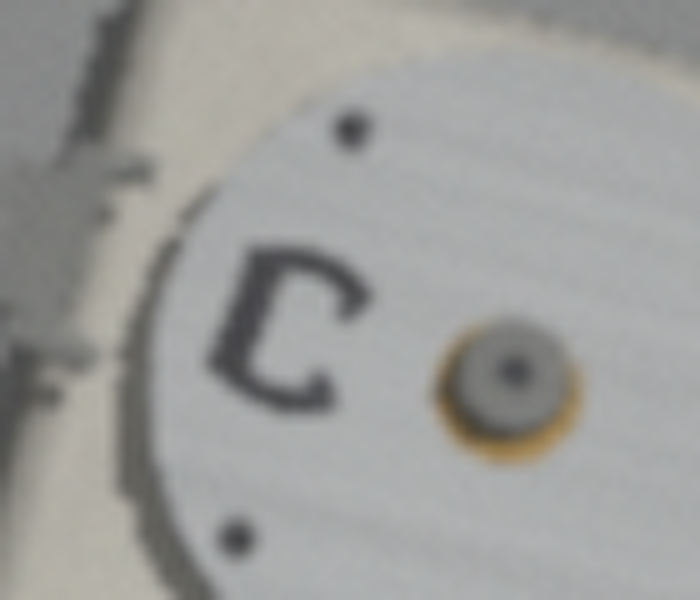

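Prong tips are at (152,168) and (95,355), parallel to the clip back at (245,245)–(208,365). The fork sits about 2.4 mm too far to the upper side (+y tool), and roughly 32 mm of travel is left before the face meets the clip.

```bash
python3 -m inch '[[-0.05,-0.06,0.02,0,0,0],[-0.15,0,0,0,0,0],[-0.15,0,0,0,0,0],[-0.15,0,0,0,0,0],[-0.1,0,0,0,0,0]]'
python3 -m inch '[[0,0,0,0,0,0],[0,0,0,0,0,0],[0,0,0,0,0,0],[0,0,0,0,0,0],[0,0,0,0,0,0]]'
python3 - <<'E'
from h import *
c=eyes.camera("top");s=r.read_state();print(s["ee_pos"],s["ft_force"])
cv2.imwrite("pics/near.png",cv2.resize(c["pixels"][165:225,335:405,::-1],None,fx=10,fy=10,interpolation=cv2.INTER_CUBIC))
E
```

```text
time: 6.9
ee_pos: [0.6323, 0.043, 0.272]
eef_rot: [0.821, 0.571, -0.0, 0.0]
ft_force: [-0.4, -0.1, -2.0]
width: 0.022
grip_force: 30.0
time: 7.32
ee_pos: [0.6326, 0.0448, 0.2719]
eef_rot: [0.82, 0.572, 0.0, -0.0]
ft_force: [0.1, 0.7, -1.2]
width: 0.0216
grip_force: 30.0
[0.63265386 0.04475817 0.27189029] [-0.34701944  0.61928469 -1.78617347]
```

View pics/near.png

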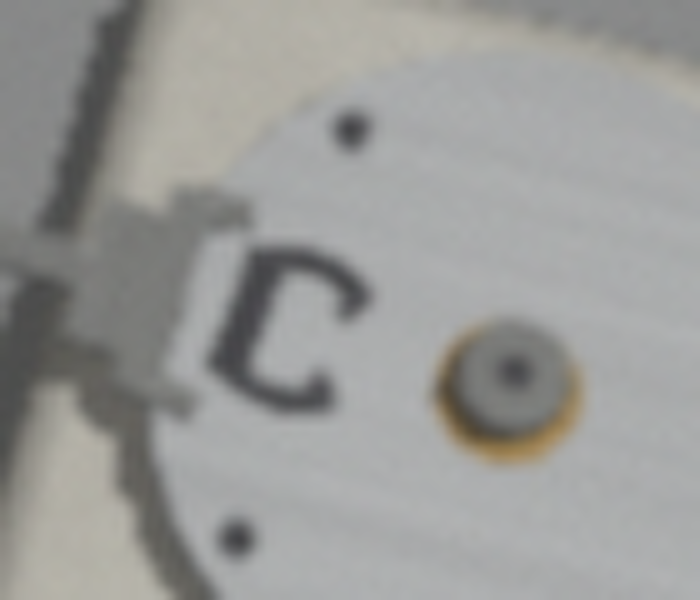

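Fork is around the clip: face mid about (185,300), clip back mid (226,305). The gap is about 8.5 mm and it is well centred. Now a slow push.

```bash
python3 -m inch '[[-0.1,0.01,0,0,0,0],[-0.04,0.01,0,0,0,0],[-0.04,0,0,0,0,0],[-0.04,0,0,0,0,0],[-0.04,0,0,0,0,0]]'
python3 -m inch '[[-0.05,0,0,0,0,0],[-0.06,0,0,0,0,0],[-0.06,0,0,0,0,0],[-0.06,0,0,0,0,0],[-0.06,0,0,0,0,0]]'
python3 -m inch '[[-0.06,0,0,0,0,0],[-0.06,0,0,0,0,0],[-0.06,0,0,0,0,0],[-0.05,0,0,0,0,0],[-0.04,0,0,0,0,0]]'
python3 - <<'E'
from h import *
c=eyes.camera("top");s=r.read_state();print(s["ee_pos"],s["ft_force"])
cv2.imwrite("pics/push.png",cv2.resize(c["pixels"][165:225,335:405,::-1],None,fx=10,fy=10,interpolation=cv2.INTER_CUBIC))
E
```

```text
time: 7.78
ee_pos: [0.6297, 0.0342, 0.2719]
eef_rot: [0.821, 0.572, 0.0, -0.0]
ft_force: [1.0, 1.0, -1.5]
width: 0.0214
grip_force: 30.0
time: 8.2
ee_pos: [0.6256, 0.0232, 0.272]
eef_rot: [0.821, 0.572, 0.0, -0.0]
ft_force: [0.5, -0.3, -1.5]
width: 0.0217
grip_force: 30.0
time: 8.62
ee_pos: [0.6219, 0.0131, 0.272]
eef_rot: [0.821, 0.571, 0.0, -0.0]
ft_force: [-0.1, 0.3, -0.9]
width: 0.0221
grip_force: 30.0
[0.62182369 0.01280487 0.271956  ] [-0.84603661 -0.11868996 -2.06904237]
```

View pics/push.png

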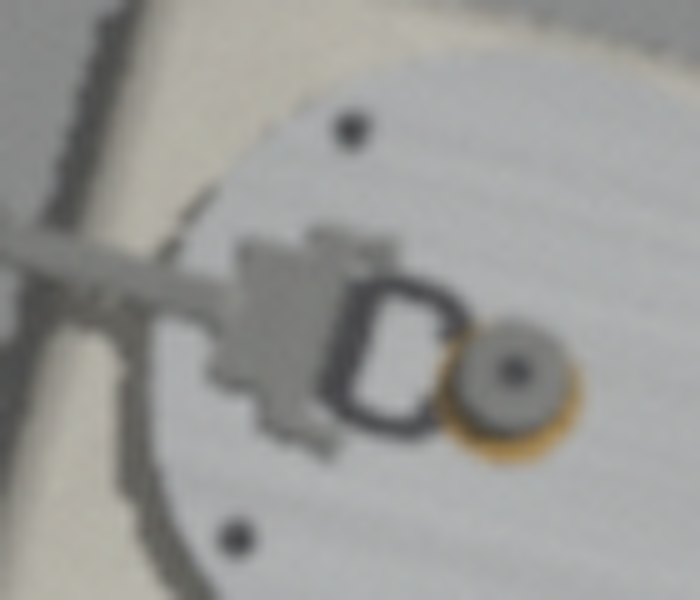

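The clip slid cleanly, stays square in the fork, and its arms have reached the spindle's edge (about (455,335) and (440,425)). Now finer steps, watching the force.

```bash
for i in 1; do python3 -m inch '[[-0.02,0,0,0,0,0],[-0.02,0,0,0,0,0],[-0.02,0,0,0,0,0],[-0.02,0,0,0,0,0],[-0.02,0,0,0,0,0]]'; done|egrep 'pos|ft'
python3 -m inch '[[-0.02,0,0,0,0,0],[-0.02,0,0,0,0,0],[-0.02,0,0,0,0,0],[-0.02,0,0,0,0,0],[-0.02,0,0,0,0,0]]'|egrep 'pos|ft'
```

```text
ee_pos: [0.6206, 0.0096, 0.2719]
ft_force: [0.2, -0.5, -1.5]
ee_pos: [0.6192, 0.0058, 0.2719]
ft_force: [0.5, -0.0, -1.3]
```

```bash
python3 -m inch '[[-0.02,0,0,0,0,0],[-0.02,0,0,0,0,0],[-0.02,0,0,0,0,0],[-0.02,0,0,0,0,0],[-0.02,0,0,0,0,0]]'|egrep 'pos|ft'
```

```text
ee_pos: [0.6179, 0.0025, 0.272]
ft_force: [0.8, 1.5, -1.3]
```

```bash
python3 -m inch '[[-0.015,0,0,0,0,0],[-0.015,0,0,0,0,0],[-0.015,0,0,0,0,0],[-0.015,0,0,0,0,0],[-0.015,0,0,0,0,0]]'|egrep 'pos|ft'
```

```text
ee_pos: [0.6168, -0.0007, 0.2719]
ft_force: [1.2, 2.1, -0.7]
```

```bash
python3 -m inch '[[-0.015,0,0,0,0,0],[-0.015,0,0,0,0,0],[-0.015,0,0,0,0,0],[-0.015,0,0,0,0,0],[-0.015,0,0,0,0,0]]'|egrep 'pos|ft'
```

```text
ee_pos: [0.6159, -0.0027, 0.2721]
ft_force: [1.9, 4.9, -1.0]
```

```bash
python3 -m inch '[[-0.015,0,0,0,0,0],[-0.015,0,0,0,0,0],[-0.015,0,0,0,0,0],[-0.015,0,0,0,0,0],[-0.015,0,0,0,0,0]]'|egrep 'pos|ft'
```

```text
ee_pos: [0.6147, -0.006, 0.272]
ft_force: [1.3, 4.3, -1.4]
```

```bash
python3 -m inch '[[-0.01,0,0,0,0,0],[-0.01,0,0,0,0,0],[-0.01,0,0,0,0,0],[-0.01,0,0,0,0,0],[-0.01,0,0,0,0,0]]'|egrep 'pos|ft'
```

```text
ee_pos: [0.6139, -0.0087, 0.2718]
ft_force: [-0.1, 1.2, -1.8]
```

```bash
python3 -m inch '[[-0.01,0,0,0,0,0],[-0.01,0,0,0,0,0],[-0.01,0,0,0,0,0],[-0.01,0,0,0,0,0],[-0.01,0,0,0,0,0]]'|egrep 'pos|ft'
python3 - <<'E'
from h import *
c=eyes.camera("top")
cv2.imwrite("pics/push2.png",cv2.resize(c["pixels"][165:225,335:405,::-1],None,fx=10,fy=10,interpolation=cv2.INTER_CUBIC))
E
```

```text
ee_pos: [0.6133, -0.0102, 0.2719]
ft_force: [-0.8, -0.4, -2.0]
```

View pics/push2.png

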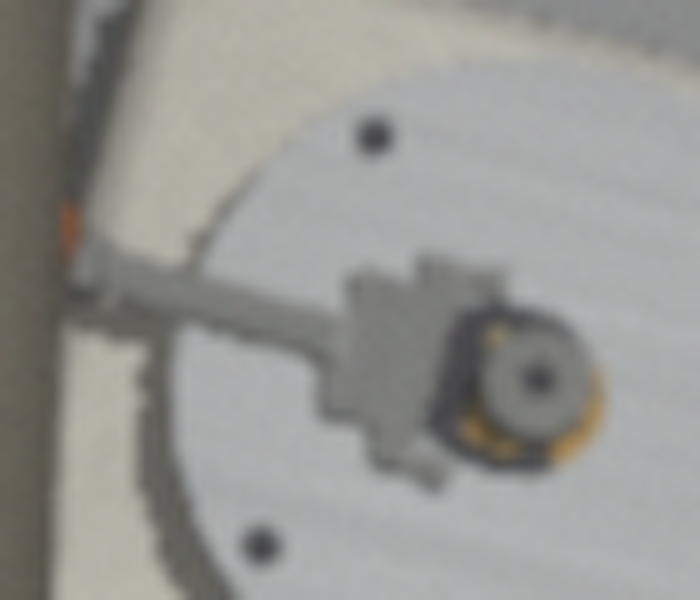

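The force peaked near 5 N and fell to zero. In the image the clip surrounds the spindle: cap at (538,378), clip back at (455,310)–(430,425). The head moved about 5 mm. I'm backing the fork off to measure the clip clear of it.

```bash
python3 -m inch '[[0.02,0,0,0,0,0],[0.06,0,0,0,0,0],[0.08,0,0,0,0,0],[0.08,0,0,0,0,0],[0.06,0,0,0,0,0]]'|egrep 'pos|ft'
python3 - <<'E'
from h import *
c=eyes.camera("top");g=cv2.cvtColor(c["pixels"],cv2.COLOR_RGB2GRAY).astype(np.float32)
h=-1.92;d=np.array([np.cos(h),np.sin(h)]);n=np.array([-d[1],d[0]]);S=np.array([.558,-.161])+.0052*d
E=np.linalg.inv(np.array(c["extrinsics"]))
def pix(P,z):
    q=E[:3,:3]@np.array([P[0],P[1],z])+E[:3,3];return c["fx"]*q[0]/q[2]+c["cx"],c["fy"]*q[1]/q[2]+c["cy"]
a=np.arange(-.040,.032,.001)
prof=[np.mean([cv2.getRectSubPix(g,(1,1),pix(S+d*t+n*l,.108))[0,0] for l in np.linspace(-.008,.008,9)]) for t in a]
print([(round(t*1000),round(float(v))) for t,v in zip(a,prof)])
lat=np.arange(-.026,.027,.001)
for t0 in(-.009,-.006,.0,.006,.009):print(t0,[round(float(cv2.getRectSubPix(g,(1,1),pix(S+d*t0+n*l,.108))[0,0])) for l in lat])
# cap centre: brightish disc edges via bronze-free mask
E
```

```text
ee_pos: [0.6177, 0.0019, 0.2719]
ft_force: [0.3, -1.5, -2.5]
[(-40, 124), (-39, 124), (-38, 124), (-37, 127), (-36, 133), (-35, 142), (-34, 153), (-33, 162), (-32, 169), (-31, 172), (-30, 174), (-29, 175), (-28, 175), (-27, 174), (-26, 173), (-25, 171), (-24, 164), (-23, 152), (-22, 134), (-21, 113), (-20, 94), (-19, 82), (-18, 76), (-17, 74), (-16, 72), (-15, 72), (-14, 74), (-13, 79), (-12, 88), (-11, 96), (-10, 103), (-9, 108), (-8, 111), (-7, 113), (-6, 114), (-5, 114), (-4, 112), (-3, 110), (-2, 107), (-1, 104), (0, 104), (1, 105), (2, 108), (3, 111), (4, 115), (5, 118), (6, 119), (7, 120), (8, 121), (9, 122), (10, 125), (11, 128), (12, 133), (13, 140), (14, 148), (15, 157), (16, 164), (17, 169), (18, 171), (19, 172), (20, 173), (21, 173), (22, 173), (23, 173), (24, 173), (25, 173), (26, 173), (27, 173), (28, 172), (29, 172), (30, 172), (31, 172)]
-0.009 [174, 174, 175, 174, 171, 166, 150, 133, 113, 93, 81, 85, 89, 92, 94, 91, 85, 79, 79, 81, 86, 93, 100, 104, 109, 113, 117, 118, 119, 120, 121, 121, 120, 120, 121, 121, 120, 113, 107, 98, 89, 84, 87, 91, 111, 132, 148, 161, 172, 
[... 371 characters left out ...]
114, 120, 124, 126, 124, 121, 114, 106, 98, 89, 81, 80, 80, 85, 95, 103, 111, 118, 120, 121, 120, 116, 112, 109, 107, 118, 134, 149, 161, 170, 173, 174, 174, 173]
0.006 [175, 176, 176, 176, 175, 173, 169, 165, 153, 141, 127, 111, 96, 92, 90, 91, 93, 96, 100, 103, 110, 118, 121, 123, 125, 125, 125, 124, 124, 124, 122, 121, 122, 122, 124, 125, 126, 126, 127, 129, 132, 138, 146, 155, 163, 169, 173, 175, 176, 175, 175, 174, 173]
0.009 [175, 176, 175, 174, 174, 174, 173, 172, 171, 165, 159, 152, 144, 138, 135, 131, 130, 128, 125, 120, 115, 115, 114, 117, 121, 123, 124, 126, 126, 127, 126, 125, 124, 125, 126, 128, 132, 136, 142, 148, 153, 159, 164, 168, 171, 172, 174, 175, 176, 177, 175, 174, 173]
```

```bash
python3 -m inch '[[-0.06,0,0,0,0,0],[-0.08,0,0,0,0,0],[-0.07,0,0,0,0,0],[-0.04,0,0,0,0,0],[-0.03,0,0,0,0,0]]'|egrep 'pos|ft'
python3 -m inch '[[-0.01,0,0,0,0,0],[-0.01,0,0,0,0,0],[-0.005,0,0,0,0,0],[0,0,0,0,0,0],[0,0,0,0,0,0]]'|egrep 'pos|ft'
```

```text
ee_pos: [0.6134, -0.01, 0.272]
ft_force: [-0.6, -0.9, -2.0]
ee_pos: [0.6133, -0.0101, 0.2719]
ft_force: [0.2, -0.9, -1.6]
```

```bash
python3 -m inch '[[-0.01,0,0,0,0,0],[-0.01,0,0,0,0,0],[-0.005,0,0,0,0,0],[0,0,0,0,0,0],[0,0,0,0,0,0]]'|egrep 'pos|ft'
```

```text
ee_pos: [0.6129, -0.0112, 0.2719]
ft_force: [-0.0, -1.3, -1.6]
```

```bash
python3 -m inch '[[-0.01,0,0,0,0,0],[-0.01,0,0,0,0,0],[-0.005,0,0,0,0,0],[0,0,0,0,0,0],[0,0,0,0,0,0]]'|egrep 'pos|ft'
```

```text
ee_pos: [0.6126, -0.0121, 0.2719]
ft_force: [0.3, -0.2, -2.3]
```

```bash
python3 -m inch '[[-0.01,0,0,0,0,0],[-0.01,0,0,0,0,0],[-0.005,0,0,0,0,0],[0,0,0,0,0,0],[0,0,0,0,0,0]]'|egrep 'pos|ft'
```

```text
ee_pos: [0.6122, -0.0131, 0.272]
ft_force: [-0.5, 0.1, -0.3]
```

```bash
python3 -m inch '[[-0.01,0,0,0,0,0],[-0.01,0,0,0,0,0],[-0.005,0,0,0,0,0],[0,0,0,0,0,0],[0,0,0,0,0,0]]'|egrep 'pos|ft'
```

```text
ee_pos: [0.6119, -0.0138, 0.272]
ft_force: [0.5, 1.5, -1.0]
```

```bash
python3 -m inch '[[-0.005,0,0,0,0,0],[-0.005,0,0,0,0,0],[-0.005,0,0,0,0,0],[0,0,0,0,0,0],[0,0,0,0,0,0]]'|egrep 'pos|ft'
```

```text
ee_pos: [0.6118, -0.014, 0.272]
ft_force: [0.4, 4.3, -0.8]
```

```bash
python3 -m inch '[[-0.005,0,0,0,0,0],[-0.005,0,0,0,0,0],[-0.005,0,0,0,0,0],[0,0,0,0,0,0],[0,0,0,0,0,0]]'|egrep 'pos|ft'
```

```text
ee_pos: [0.6117, -0.0142, 0.2721]
ft_force: [1.4, 6.3, -1.3]
```

```bash
python3 -m inch '[[-0.005,0,0,0,0,0],[-0.005,0,0,0,0,0],[-0.005,0,0,0,0,0],[0,0,0,0,0,0],[0,0,0,0,0,0]]'|egrep 'pos|ft'
python3 - <<'E'
from h import *
c=eyes.camera("top");g=cv2.cvtColor(c["pixels"],cv2.COLOR_RGB2GRAY).astype(np.float32)
h=-1.92;d=np.array([np.cos(h),np.sin(h)]);n=np.array([-d[1],d[0]]);S=np.array([.558,-.161])+.0052*d
E=np.linalg.inv(np.array(c["extrinsics"]))
def pix(P,z):
    q=E[:3,:3]@np.array([P[0],P[1],z])+E[:3,3];return c["fx"]*q[0]/q[2]+c["cx"],c["fy"]*q[1]/q[2]+c["cy"]
v=lambda t,l,z:cv2.getRectSubPix(g,(1,1),pix(S+d*t+n*l,z))[0,0]
print([(round(t*1000),round(float(np.mean([v(t,l,.108) for l in np.linspace(-.008,.008,9)])))) for t in np.arange(-.026,-.008,.001)])
A=[(v(t,l,.1206),t,l) for t in np.arange(-.006,.0061,.0005) for l in np.arange(-.006,.0061,.0005)]
w=np.array([(max(0,105-a),t,l) for a,t,l in A]);print("dot",(w[:,:1]*w[:,1:]).sum(0)/w[:,0].sum())
E
```

```text
ee_pos: [0.6115, -0.0144, 0.2721]
ft_force: [2.4, 6.7, -1.3]
[(-26, 125), (-25, 125), (-24, 125), (-23, 125), (-22, 124), (-21, 123), (-20, 120), (-19, 114), (-18, 105), (-17, 94), (-16, 83), (-15, 76), (-14, 74), (-13, 77), (-12, 85), (-11, 94), (-10, 101), (-9, 107)]
dot [-0.00054605  0.00062282]
```

```bash
python3 -m inch '[[0.02,0,0,0,0,0],[0.06,0,0,0,0,0],[0.1,0,0,0,0,0],[0.12,0,0,0,0,0],[0.12,0,0,0,0,0]]'|egrep 'pos|ft'
python3 - <<'E'
from h import *
c=eyes.camera("top");g=cv2.cvtColor(c["pixels"],cv2.COLOR_RGB2GRAY).astype(np.float32)
h=-1.92;d=np.array([np.cos(h),np.sin(h)]);n=np.array([-d[1],d[0]]);S=np.array([.558,-.161])+.0052*d
E=np.linalg.inv(np.array(c["extrinsics"]))
def pix(P,z):
    q=E[:3,:3]@np.array([P[0],P[1],z])+E[:3,3];return c["fx"]*q[0]/q[2]+c["cx"],c["fy"]*q[1]/q[2]+c["cy"]
v=lambda t,l,z:cv2.getRectSubPix(g,(1,1),pix(S+d*t+n*l,z))[0,0]
print([(round(t*1000),round(float(np.mean([v(t,l,.108) for l in np.linspace(-.008,.008,9)])))) for t in np.arange(-.026,-.008,.001)])
A=[(v(t,l,.1206),t,l) for t in np.arange(-.006,.0061,.0005) for l in np.arange(-.006,.0061,.0005)]
w=np.array([(max(0,105-a),t,l) for a,t,l in A]);print("dot",(w[:,:1]*w[:,1:]).sum(0)/w[:,0].sum())
for t0 in(0,.003,.006,.009,.012):print(t0,[round(float(v(t0,l,.108))) for l in np.arange(-.024,.025,.002)])
E
```

```text
ee_pos: [0.6171, -0.0, 0.2718]
ft_force: [0.1, -0.8, -1.0]
[(-26, 174), (-25, 175), (-24, 174), (-23, 174), (-22, 171), (-21, 165), (-20, 154), (-19, 137), (-18, 117), (-17, 98), (-16, 83), (-15, 74), (-14, 72), (-13, 76), (-12, 84), (-11, 93), (-10, 100), (-9, 106)]
dot [-0.00065363  0.00062531]
0 [174, 171, 155, 121, 85, 96, 97, 96, 104, 120, 125, 122, 106, 89, 81, 85, 103, 118, 122, 116, 112, 125, 156, 173, 175]
0.003 [175, 173, 160, 126, 94, 85, 89, 88, 101, 119, 125, 124, 116, 106, 101, 102, 114, 121, 121, 116, 110, 134, 161, 173, 175]
0.006 [175, 173, 165, 144, 112, 79, 80, 80, 92, 108, 120, 125, 124, 123, 122, 122, 123, 124, 121, 115, 124, 147, 167, 175, 175]
0.009 [174, 175, 172, 168, 142, 111, 99, 99, 105, 110, 113, 120, 124, 127, 126, 125, 126, 122, 119, 126, 144, 161, 173, 176, 175]
0.012 [175, 175, 174, 172, 166, 157, 148, 142, 139, 134, 128, 126, 130, 131, 128, 131, 138, 143, 146, 156, 168, 172, 174, 175, 176]
```

Clip back is now 17.7 mm behind the spindle axis, against firm metal, so it is home (18 mm nominal). Backing off and returning the tool.

```bash
python3 -m inch '[[0.2,0,0,0,0,0],[0.4,0,0,0,0,0],[0.5,0,0,0,0,0],[0.4,0,0,0,0,0],[0.3,0,0,0,0,0]]'|egrep 'pos|ft'
python3 -m inch '[[0,0,-0.2,0,0,0],[0,0,-0.4,0,0,0],[0,0,-0.3,0,0,0],[0,0,-0.2,0,0,0],[0,0,0,0,0,0]]'|egrep 'pos|ft'
python3 - <<'E'
from h import *
s=r.read_state();a=R.from_quat(s['eef_rot']).as_matrix();y=np.arctan2(a[1,0],a[0,0]);print(y)
plan([.495,.3014,.3154],1.803-y,10)
E
```

```text
ee_pos: [0.6426, 0.0709, 0.2718]
ft_force: [-0.3, 0.6, -1.4]
ee_pos: [0.6426, 0.0668, 0.3186]
ft_force: [0.6, -0.2, -0.5]
1.215814212374795
[0.42, -0.55, 0.01, 0.0, 0.0, -0.49]
[0.45, -0.52, 0.01, 0.0, 0.0, -0.49]
[0.48, -0.5, 0.01, 0.0, 0.0, -0.49]
[0.51, -0.47, 0.01, 0.0, 0.0, -0.49]
[0.54, -0.44, 0.01, 0.0, 0.0, -0.49]
[0.56, -0.4, 0.01, 0.0, 0.0, -0.49]
[0.59, -0.37, 0.01, 0.0, 0.0, -0.49]
[0.61, -0.34, 0.01, 0.0, 0.0, -0.49]
[0.62, -0.3, 0.01, 0.0, 0.0, -0.49]
[0.64, -0.26, 0.01, 0.0, 0.0, -0.49]
```

```bash
python3 -m inch '[[0.42,-0.55,0,0,0,-0.49],[0.45,-0.52,0,0,0,-0.49],[0.48,-0.5,0,0,0,-0.49],[0.51,-0.47,0,0,0,-0.49],[0.54,-0.44,0,0,0,-0.49]]'|egrep 'pos|ft'
python3 -m inch '[[0.56,-0.4,0,0,0,-0.49],[0.59,-0.37,0,0,0,-0.49],[0.61,-0.34,0,0,0,-0.49],[0.62,-0.3,0,0,0,-0.49],[0.64,-0.26,0,0,0,-0.49]]'|egrep 'pos|ft'
python3 -m inch '[[0,0,0,0,0,0],[0,0,0,0,0,0],[0,0,0,0,0,0],[0,0,0,0,0,0],[0,0,0,0,0,0]]'|egrep 'pos|ft'
python3 - <<'E'
from h import *
s=r.read_state();a=R.from_quat(s['eef_rot']).as_matrix();y=np.arctan2(a[1,0],a[0,0]);print(y,a.round(3)[:,2])
plan([.495,.3014,.24],1.803-y,5)
E
```

```text
ee_pos: [0.5668, 0.1851, 0.3156]
ft_force: [0.5, -0.3, -0.8]
ee_pos: [0.493, 0.3022, 0.3157]
ft_force: [0.3, -0.0, -1.4]
ee_pos: [0.4946, 0.3005, 0.3159]
ft_force: [-0.4, -0.3, -1.9]
1.8024418018510473 [ 0. -0. -1.]
[0.0, 0.0, 0.38, 0.0, 0.0, -0.0]
[0.0, 0.0, 0.38, 0.0, 0.0, -0.0]
[0.0, 0.0, 0.38, 0.0, 0.0, -0.0]
[0.0, 0.0, 0.38, 0.0, 0.0, -0.0]
[0.0, 0.0, 0.38, 0.0, 0.0, -0.0]
```

```bash
python3 -m inch '[[0,0,0.4,0,0,0],[0,0,0.5,0,0,0],[0,0,0.45,0,0,0],[0,0,0.3,0,0,0],[0,0,0.2,0,0,0]]'|egrep 'pos|ft'
python3 -m inch '[[0,0,0.2,0,0,0],[0,0,0.2,0,0,0],[0,0,0.15,0,0,0],[0,0,0.1,0,0,0],[0,0,0.07,0,0,0]]'|egrep 'pos|ft'
python3 -m inch '[[0,0,0,0,0,0],[0,0,0,0,0,0],[0,0,0,0,0,0],[0,0,0,0,0,0],[0,0,0,0,0,0]]'|egrep 'pos|ft'
```

```text
ee_pos: [0.4939, 0.3009, 0.2405]
ft_force: [-0.0, 0.1, -1.1]
ee_pos: [0.4947, 0.3019, 0.2135]
ft_force: [4.3, 2.0, 0.6]
ee_pos: [0.4946, 0.3018, 0.2135]
ft_force: [5.7, 1.9, -5.3]
```

```bash
python3 -m inch '[[0,0.03,0,0,0,0],[0,0,0.02,0,0,0],[0,0,0.02,0,0,0],[0,0,0.02,0,0,0],[0,0,0,0,0,0]]'|egrep 'pos|ft'
python3 -m inch '[[0,0,0,0,0,0],[0,0,0,0,0,0],[0,0,0,0,0,0],[0,0,0,0,0,0],[0,0,0,0,0,0]]'|egrep 'pos|ft'
```

```text
ee_pos: [0.4951, 0.302, 0.2107]
ft_force: [2.2, 0.7, -1.3]
ee_pos: [0.4951, 0.302, 0.2108]
ft_force: [2.4, 0.8, -2.3]
```

Tool is seated at its original grasp pose. Release and retreat.

```bash
python3 -m inch '[[0,0,0,0,0,0],[0,0,0,0,0,0],[0,0,0,0,0,0],[0,0,0,0,0,0],[0,0,0,0,0,0]]' 1|egrep 'pos|wid'
python3 -m inch '[[0,0,0,0,0,0],[0,0,0,0,0,0],[0,0,0,0,0,0],[0,0,0,0,0,0],[0,0,0,0,0,0]]'|egrep 'pos|wid'
python3 -m inch '[[0,0,-0.2,0,0,0],[0,0,-0.5,0,0,0],[0,0,-0.6,0,0,0],[0,0,-0.6,0,0,0],[0,0,-0.6,0,0,0]]'|egrep 'pos|wid'
python3 -m inch '[[0.6,0,-0.6,0,0,0],[0.8,0,-0.3,0,0,0],[0.9,0,0,0,0,0],[0.9,0,0,0,0,0],[0.8,0,0,0,0,0]]'|egrep 'pos|wid'
python3 -m inch '[[0.6,0,0,0,0,0],[0.4,0,0,0,0,0],[0.2,0,0,0,0,0],[0,0,0,0,0,0],[0,0,0,0,0,0]]'|egrep 'pos|ft|time'
python3 - <<'E'
from h import *
for n in("top","scene"):
    c=eyes.camera(n);p=orange(c);print(n,len(p),[np.round(x,4) for x in axis(ray(c,p,.056))])
    q=clip(c,n) 
c=eyes.camera("scene")
g=cv2.cvtColor(c["pixels"],cv2.COLOR_RGB2GRAY).astype(np.float32)
h=-1.92;d=np.array([np.cos(h),np.sin(h)]);n=np.array([-d[1],d[0]]);S=np.array([.558,-.161])+.0052*d
E=np.linalg.inv(np.array(c["extrinsics"]))
def pix(P,z):
    q=E[:3,:3]@np.array([P[0],P[1],z])+E[:3,3];return c["fx"]*q[0]/q[2]+c["cx"],c["fy"]*q[1]/q[2]+c["cy"]
v=lambda t,l,z:cv2.getRectSubPix(g,(1,1),pix(S+d*t+n*l,z))[0,0]
print([(round(t*1000),round(float(np.mean([v(t,l,.106) for l in np.linspace(-.008,.008,9)])))) for t in np.arange(-.030,-.004,.001)])
E
```

```text
ee_pos: [0.495, 0.3019, 0.2108]
width: 0.0473
ee_pos: [0.4951, 0.302, 0.2108]
width: 0.0802
ee_pos: [0.495, 0.3018, 0.3125]
width: 0.0865
ee_pos: [0.4569, 0.4597, 0.348]
width: 0.0872
time: 23.03
ee_pos: [0.4473, 0.5035, 0.347]
ft_force: [0.4, -0.6, 0.6]
top 100 [array([0.5002, 0.28  ]), np.float64(1.7811), np.float64(0.0668), np.float64(0.0149)]
scene 452 [array([0.4948, 0.3012]), np.float64(1.8063), np.float64(0.112), np.float64(0.0196)]
[(-30, 150), (-29, 150), (-28, 151), (-27, 152), (-26, 152), (-25, 152), (-24, 149), (-23, 141), (-22, 127), (-21, 113), (-20, 96), (-19, 79), (-18, 61), (-17, 46), (-16, 37), (-15, 34), (-14, 33), (-13, 33), (-12, 32), (-11, 31), (-10, 30), (-9, 30), (-8, 31), (-7, 33), (-6, 34), (-5, 35)]
```

```bash
python3 -c "
from bench import job
print(job.close_job())"
```

```text
the job is handed in; nothing more can be done
None
```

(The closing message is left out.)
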